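# Snap the tub lid shut and tug-test its catch

### The arm

A 7-joint arm with a two-finger parallel gripper is mounted at the origin on the work surface. World frame = base frame: x ahead of the robot, y to its left, z up, the work surface at z = 0. Lengths are in m, angles in rad, forces in N, time in s.
With the tool pointing down it reaches from about 0.425 to 0.925 m from the base axis. Payload 6.8 kg.
Tool frame: the origin (TCP) lies at the very end of the fingers, on their centre line; the grasp point (between the pads) lies 19 mm behind it; z points along the fingers, x is the direction in which the jaws open and shut, and the axes are right-handed (so a half turn about z gives the same grasp; the last joint's range is limited). The gripper opens to 88 mm and grips with 3 to 60 N. Pads are 20 mm wide; open, the fingers measure 115 mm over their backs; the gripper's body (75 mm by 178 mm) begins 61 mm behind the grasp point.
Start: joints at [1.041, 0.477, 0.022, 1.555, -0.011, 1.109, -0.083], TCP at [0.276, -0.616, 0.223] pointing down, gripper open.
Joint ranges: [-2.96, 2.96], [-0.34, 2.1], [-1.41, 1.46], [0.24, 2.44], [-1.37, 4.51], [0.17, 1.92], [-2.96, 2.96]. Speed limits (rad/s): [2.39, 2.39, 3.14, 3.14, 3.14, 3.14, 3.14].

### API

Orientations are given as [roll, pitch, yaw] about the fixed x, y, z axes, in that order (R = Rz(yaw) Ry(pitch) Rx(roll)).
In Python, from bench import manip, viewer gives the robot as it stands. The module is installed in compiled form; this text tells all that it offers.
- The arm moves only by the shell command python3 -m crank 'ROWS'. ROWS is JSON, a list of rows, each a list of 7 numbers: the turn, a rotation vector about the tool's x, y, z in degrees, then the shift along the tool's x, y, z in cm, then the finger opening in cm, from 0 to 8.78. A call has 1 to 20 rows; each row is the pose to reach, as a shift and turn from the pose measured when the call began, along the tool's axes at that moment; what a row does not reach only later rows make up. A row lasts 1/12 s, in which the tool goes at most 41.7 mm and 7.16 degrees, less where a joint would pass 70% of its speed; a pose out of reach is approached as far as the arm can. A call with a gripper value outside its range is refused whole. The fingers move at their own pace and stop on an object; the grip force is fixed at half the most. Time passes only in rows, so rows that repeat a pose let the fingers close. It gives the time, the measured TCP pose, the force and the opening at its end, in the units of the state.
- manip.read_state(): the state, without advancing time (a new reading comes with each control period).
- viewer.snapshot(name): name is "side" or "top"; returns the picture (400x640x3 uint8, red, green, blue); there is no depth.
- viewer.camera_model(name): a dict with "vfov" (degrees; the focal length in pixels is half the picture's height over the tangent of half this angle, whatever the lens; pixels are square), "cx", "cy" (the principal point, pixels), "eye" and "attitude" of the camera in the world. Camera axes: x right, y down, z forward; pixel columns grow to the right and rows downward; lengths in m; the calibration is good to about 2 mm. A picture is of the moment at which its call begins. camera_model takes no time and is no camera call.
- manip.job_done(): hands the job in, once; it reports no verdict.
The state is a dict: "time": time; "qpos": joint angles; "qd": joint speeds; "tau": joint torques, N m; "ee_pos": TCP position; "tcp_rot": TCP orientation; "ft_force": force on the tool from outside, world axes, zero at the start; "wrist_torque": the same for the moment, N m; "width": opening from 0.0 (shut) to 1.0 (fully open).
Only numpy, scipy, OpenCV 4.12 (cv2) and the standard library are available. Lean on these libraries where they do the work, as an engineer would, in place of code of your own. Each camera call takes 0.05 s, during which the arm holds its last target. There are 200 camera calls.

### The job

Press the white storage tub's sloping lid down until its catch snaps fully shut. Then prove the catch holds: pull the blue sprung grip straight out from the lid until green shows on its stem but no red, keep that pull for a good second, then ease it back and let go, leaving the lid shut. Leave the other things on the worktop alone.

Things in the scene. Friction and masses are not known exactly. Their poses are not given: they have to be found in the camera images.
- tub: White tub, fixed, 160 mm deep (x), 160 wide (y), 180 high at the back (+x), 80 at the front (-x, robot side). Origin: centre of underside; z up. Its rim slopes down to the front at 32 degrees, so the shut lid's outward normal leans 32 degrees from vertical towards the tub's -x. Hinge line: along y at x = +80 mm, z = 180 mm (level with the shut lid's underside).
- lid (a joint): Lid angle, rad: 0 = fully shut and snapped, grows as the front lifts; starts ajar. 6 mm plate, 193 mm from hinge to front edge; stays where it is left. In the last 0.1 rad a sprung catch at mid front edge resists (about 10 to 14 N pressed near the front), then snaps. Snapped, it holds over 20 N at the grip; not snapped, the lid stands 0.04 rad or more open and opens when pulled.
- lid_front (a point): Point on the lid's upper surface, on its middle line, 155 mm from the hinge line and 38 mm from the front edge: a clear place to press. Axes as the lid's: z = the lid's outward normal, x = up the slope to the hinge, y along the hinge.
- pull_center (a point): Centre of the blue grip: a paddle 14 mm thick (its x, along the slope), 100 long (y, along the hinge), 36 high (z, the lid's outward normal), on the lid's middle line 115 mm from the hinge; at rest the centre is 46 mm above the lid's upper surface. Its 30 mm stem runs in a 40 mm collar, top 10 mm below the paddle at rest. Grasp across the 14 mm, tool along its z.
- pull (a joint): How far the grip is drawn out along the lid's normal, m: 0 = at rest, stop at 0.030. A spring pulls it back, 0.7 N per mm plus about 2 N: green starts to show at 0.010 (about 9 N), red at 0.020 (about 16 N). Pushed inwards it is solid with the lid.
- caddy_center (a point): Centre (60 mm up) of the empty steel cutlery caddy, an open box 100 x 100 x 120 mm high, loose.
- tumbler_center (a point): Centre (55 mm up) of the upright glass tumbler, 72 mm wide, 110 mm high, loose.
- filter_center (a point): Centre (36 mm up) of the mesh filter cylinder lying on its side along its x, 116 mm long, 68 mm across, on small feet, loose.
- brush: Wooden dish brush 200 mm long lying along its x, loose.
Things that resemble listed ones, but are neither listed nor needed, are in the scene too. Of the things shaped like the tub, the white one is meant.

How it is judged:
By the outcome, as a careful person would: the job done as asked, in the order asked, and still so for the second after the job is handed in, with the robot touching nothing.
It also fails if it takes over 58 s, if anything falls off the work surface, if the arm or the gripper's body presses on something with over 40 N, if the wrist force passes 120 N, or if a joint passes its speed limit or range.

## Working session

There is one attempt and no reset: what is moved stays moved. The work goes in short steps, Python scripts to look and compute and a shell command to move; the robot and the scene stay as the last step left them, time stands still between calls to the robot, and variables do not carry over. Pictures are saved under pics/ and viewed, about 8 in all and at most 12, crops included, and the job is handed in when it is done.

```bash
mkdir -p pics; cat > h.py <<'E'
import numpy as np, cv2
from bench import manip, viewer
from scipy.spatial.transform import Rotation as R
def snap(n,f,crop=None,s=1):
    im=cv2.cvtColor(np.asarray(viewer.snapshot(n)),cv2.COLOR_RGB2BGR)
    cv2.imwrite('pics/raw_'+f,im)
    if crop: x0,y0,x1,y1=crop; im=im[y0:y1,x0:x1]
    if s!=1: im=cv2.resize(im,None,fx=s,fy=s,interpolation=cv2.INTER_CUBIC)
    cv2.imwrite('pics/'+f,im); return im
E
python3 - <<'E'
from h import *
for n in('side','top'):
    snap(n,n+'0.png'); print(viewer.camera_model(n))
print(manip.read_state())
E
```

```text
{'vfov': 43.20802855517663, 'cx': 319.7338841104976, 'cy': 194.4855637900343, 'eye': array([0.1964844 , 1.0574645 , 1.08496764]), 'attitude': array([-2.28156029e+00,  1.04820046e-03, -2.81679486e+00])}
{'vfov': 55.781423572286776, 'cx': 321.72042150973004, 'cy': 196.68978333892485, 'eye': array([ 0.455549  , -0.00777774,  1.04663952]), 'attitude': array([-3.02199459,  0.0109362 , -1.5687414 ])}
{'time': 0.1, 'qpos': array([ 1.04087481,  0.47767348,  0.02235537,  1.55629241, -0.01149697,
        1.10930623, -0.08304888]), 'qd': array([ 0.00033272, -0.00394976,  0.00050559, -0.0018087 , -0.00037208,
       -0.00215092,  0.00205656]), 'tau': array([ 5.36472100e-03, -5.84084558e+01,  1.54074423e+00, -2.73311609e+01,
       -5.41141781e-02,  1.31408728e-02,  1.11591248e-05]), 'ee_pos': array([ 0.27613321, -0.61536966,  0.22183408]), 'tcp_rot': array([ 3.14147382e+00,  1.54656613e-03, -1.14891309e+00]), 'ft_force': array([-0.25045515,  0.80054166, -0.63832889]), 'wrist_torque': array([ 0.02534362, -0.0067903 ,  0.01549661]), 'width': 1.002299241646374}
```

View pics/side0.png

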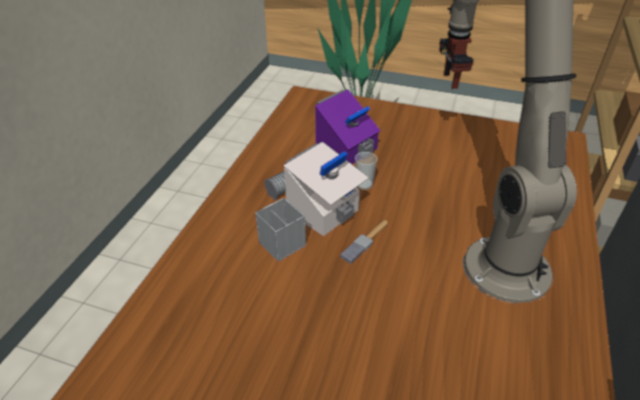

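View pics/top0.png

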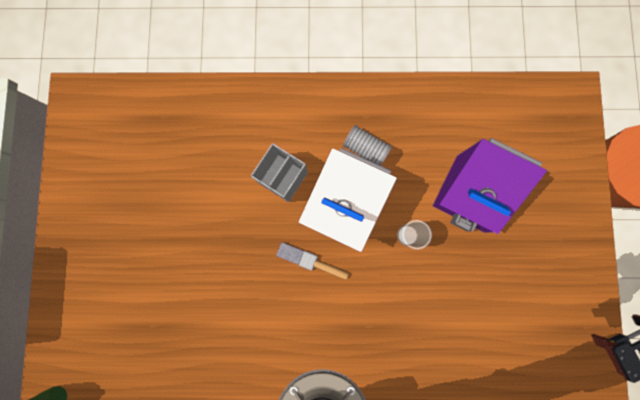

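Candidates for "the white tub with a blue grip": white tub (top 348,200; side 325,188) and purple tub (top 492,185; side 347,125). I choose the white one. Its grip is at top (343,209), side (333,163); the purple tub's grip is at top (490,202), side (357,117). Next I measure, with one close crop as a check.

```bash
cat >> h.py <<'E'
def ray(n,uv):
    c=viewer.camera_model(n); f=200/np.tan(np.radians(c['vfov'])/2)
    d=np.array([(uv[0]-c['cx'])/f,(uv[1]-c['cy'])/f,1.]); 
    d=R.from_euler('xyz',c['attitude']).as_matrix()@d
    return np.array(c['eye']),d/np.linalg.norm(d)
def onz(n,uv,z):
    e,d=ray(n,uv); return e+d*(z-e[2])/d[2]
def tri(a,b):
    (e1,d1),(e2,d2)=ray('top',a),ray('side',b)
    s=np.linalg.lstsq(np.c_[d1,-d2],e2-e1,rcond=None)[0]
    p,q=e1+s[0]*d1,e2+s[1]*d2
    return (p+q)/2,np.linalg.norm(p-q)
def blobs(im,lo,hi,box,amin=40):
    m=cv2.inRange(cv2.cvtColor(im,cv2.COLOR_BGR2HSV),lo,hi); z=np.zeros_like(m); x0,y0,x1,y1=box
    z[y0:y1,x0:x1]=m[y0:y1,x0:x1]
    cs=cv2.findContours(z,cv2.RETR_EXTERNAL,cv2.CHAIN_APPROX_NONE)[0]
    return max(cs,key=cv2.contourArea)
E
python3 - <<'E'
from h import *
t=cv2.imread('pics/raw_top0.png'); s=cv2.imread('pics/raw_side0.png')
bt=blobs(t,(100,120,60),(125,255,255),(290,180,390,240)); bs=blobs(s,(100,120,60),(125,255,255),(300,145,348,190))
for b in(bt,bs): print(cv2.minAreaRect(b))
def ends(b):
    (c,wh,a)=cv2.minAreaRect(b); p=cv2.boxPoints((c,wh,a))
    e=sorted([(p[0]+p[1])/2,(p[1]+p[2])/2,(p[2]+p[3])/2,(p[3]+p[0])/2],key=lambda m:-np.linalg.norm(m-c))[:2]
    return sorted(e,key=lambda m:m[0]),np.array(c)
et,ct=ends(bt);es,cs=ends(bs); print(et,es)
print('centre',tri(ct,cs)); 
for i in(0,1):
  for j in (0,1): print(i,j,tri(et[i],es[j]))
w=blobs(t,(0,0,190),(180,60,255),(290,140,405,260))
q=cv2.boxPoints(cv2.minAreaRect(w)); print('rect',q)
ap=cv2.approxPolyDP(cv2.convexHull(w),6,True)[:,0]; print(ap)
for p in ap: print(p,onz('top',p,.186))
for n,uv,z in [('top',(279,172),.12),('top',(414,235),.055),('top',(368,145),.04),('top',(297,255),.03)]: print(uv,onz(n,uv,z))
w=blobs(s,(0,0,150),(180,60,255),(275,140,370,235)); 
a=cv2.resize(t[130:280,240:440],None,fx=3,fy=3,interpolation=2); b=cv2.resize(s[130:280,245:400],None,fx=3,fy=3,interpolation=2)
cv2.imwrite('pics/c1.png',np.hstack([a,b])[:, :800] if 0 else cv2.resize(np.hstack([a,b]),(800,338)))
E
```

```text
((342.3000183105469, 208.90003967285156), (44.274147033691406, 6.708203315734863), 26.56505012512207)
((333.46002197265625, 162.77999877929688), (9.0, 33.400001525878906), 53.13010025024414)
[array([322.50003, 199.00005], dtype=float32), array([362.1    , 218.80003], dtype=float32)] [array([320.10004, 172.8    ], dtype=float32), array([346.82, 152.76], dtype=float32)]
centre (array([ 0.52778104, -0.0441214 ,  0.21450328]), np.float64(0.0012933918640092947))
0 0 (array([ 5.51943643e-01, -1.05912067e-05,  2.04919773e-01]), np.float64(0.000964868871926353))
0 1 (array([ 0.51113416, -0.00637924,  0.28627708]), np.float64(0.0626987477158137))
1 0 (array([ 0.54420528, -0.08414652,  0.14235859]), np.float64(0.0693575568562098))
1 1 (array([ 0.50323401, -0.08692766,  0.22604914]), np.float64(0.0054693216089410825))
rect [[297.35608 222.39511]
 [331.8927  147.56583]
 [396.25854 177.27316]
 [361.72192 252.10245]]
[[332 149]
 [395 177]
 [360 251]
 [299 222]]
[332 149] [ 0.67083054 -0.02186211  0.186     ]
[395 177] [ 0.6047679 -0.1668729  0.186    ]
[360 251] [ 0.43580278 -0.08464111  0.186     ]
[299 222] [0.50086983 0.05347086 0.186     ]
(279, 172) [0.62879725 0.10920655 0.12      ]
(414, 235) [ 0.47438177 -0.23725112  0.055     ]
(368, 145) [ 0.71842911 -0.12231692  0.04      ]
(297, 255) [0.42129234 0.06909088 0.03      ]
```

View pics/c1.png

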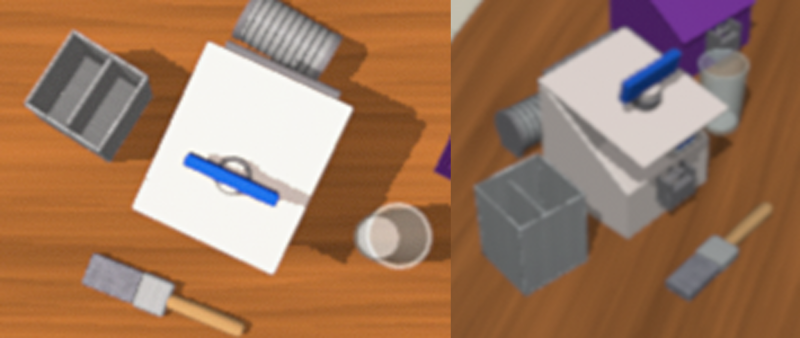

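The crop confirms it: white tub, lid ajar, blue paddle, with the caddy, filter, tumbler and brush nearby. Hinge width from the rays is 159 mm (expected 160). The triangulated grip matches a lid about 8.5° below horizontal, so about 0.41 rad ajar. Next I compute the frame and moves.

```bash
cat >> h.py <<'E'
H=np.array([.638,-.094,.18]); YAW=np.radians(-25.5); T=np.radians(32)
def frame(th=0):  # lid axes: x up slope, y hinge, z normal
    b=T-th; xt=np.array([np.cos(YAW),np.sin(YAW),0]); z=np.array([0,0,1.])
    X=xt*np.cos(b)+z*np.sin(b); Z=-xt*np.sin(b)+z*np.cos(b); return np.c_[X,np.cross(Z,X),Z]
def target(along,h,th=0,lat=0):
    F=frame(th); p=H+F@[-along,lat,h]; Rt=np.c_[F[:,0],-F[:,1],-F[:,2]]; return p,Rt
def rows(p,Rt):
    s=manip.read_state(); R0=R.from_euler('xyz',s['tcp_rot']); 
    print('t',round(s['time'],2),'target',p.round(4),'turn',np.degrees((R0.inv()*R.from_matrix(Rt)).as_rotvec()).round(2),'shift cm',(R0.inv().apply(p-s['ee_pos'])*100).round(2))
def where():
    s=manip.read_state(); F=frame(); q=F.T@(s['ee_pos']-H); print('t',round(s['time'],2),'along %.4f lat %.4f h %.4f'%(-q[0],q[1],q[2]),'F lid',(F.T@s['ft_force']).round(2),'w',round(s['width'],3),'q',s['qpos'].round(2))
E
python3 - <<'E'
from h import *
for z in(.15,.157,.165):
    a,b=onz('top',(360,251),z),onz('top',(299,222),z); l,r=onz('top',(332,149),.186),onz('top',(395,177),.186)
    m=(l+r)/2; v=(l-a*0+r)/2-(a+b)/2
    print(z,'front dir',np.degrees(np.arctan2(-(b-a)[0],(b-a)[1])),'hinge',np.degrees(np.arctan2(-(l-r)[0],(l-r)[1])),'mid',np.degrees(np.arctan2(v[1],v[0])),'len',np.linalg.norm(v),m)
rows(*target(.155,.25)); rows(*target(.155,.136))
E
```

```text
0.15 front dir -25.225973769277914 hinge -24.49261002895587 mid -24.911725550323307 len 0.18970500838170562 [ 0.63779922 -0.0943675   0.186     ]
0.157 front dir -25.225973769277925 hinge -24.49261002895587 mid -24.915962860916473 len 0.18862160003307699 [ 0.63779922 -0.0943675   0.186     ]
0.165 front dir -25.225973769277932 hinge -24.49261002895587 mid -24.92079876530963 len 0.18769578460455766 [ 0.63779922 -0.0943675   0.186     ]
t 0.1 target [0.3998 0.0196 0.3099] turn [ 11.23  30.74 -39.27] shift cm [-52.88 -37.28  -8.73]
t 0.1 target [ 0.4543 -0.0064  0.2132] turn [ 11.23  30.74 -39.27] shift cm [-48.26 -41.19   0.93]
```

```bash
sed -i 's/-25.5/-25.0/' h.py; python3 -m crank '[[0,0,0,-4,-3,-4,0],[0,0,0,-8,-6,-8,0],[0,0,0,-12,-9,-12,0],[0,0,0,-15,-12,-14,0],[2,5,-6,-18,-15,-14,0],[4,10,-12,-21,-18,-14,0],[6,15,-20,-25,-21,-14,0],[8,22,-30,-30,-24,-14,0],[11.2,30.7,-39.7,-36,-27,-12,0],[11.2,30.7,-39.7,-40,-30,-10,0],[11.2,30.7,-39.7,-44,-33,-9,0],[11.2,30.7,-39.7,-48,-36,-9,0],[11.2,30.7,-39.7,-52.9,-37.3,-8.7,0],[11.2,30.7,-39.7,-52.9,-37.3,-8.7,0],[11.2,30.7,-39.7,-52.9,-37.3,-8.7,0],[11.2,30.7,-39.7,-52.9,-37.3,-8.7,0],[11.2,30.7,-39.7,-52.9,-37.3,-8.7,0]]'
python3 - <<'E'
from h import *
where(); rows(*target(.155,.25)); rows(*target(.155,.09))
E
```

```text
time: 1.52
ee_pos: [0.4022, -0.014, 0.3098]
tcp_rot: [3.14, -0.557, -0.435]
ft_force: [0.9, -0.4, 0.4]
width: 0.007
t 1.52 along 0.1411 lat -0.0272 h 0.2413 F lid [ 1.04 -0.03 -0.13] w 0.007 q [ 0.09 -0.33 -0.43  2.34  0.37  0.74 -1.02]
t 1.52 target [0.3988 0.0175 0.3099] turn [0.08 0.07 0.06] shift cm [-1.39 -2.72 -0.88]
t 1.52 target [ 0.4756 -0.0183  0.1742] turn [0.08 0.07 0.06] shift cm [-1.37 -2.74 15.12]
```

```bash
python3 -m crank '[[0,0,0,-1.4,-2.7,2,0],[0,0,0,-1.4,-2.7,4,0],[0,0,0,-1.4,-2.7,6.5,0],[0,0,0,-1.4,-2.7,9,0],[0,0,0,-1.4,-2.7,11,0],[0,0,0,-1.4,-2.7,11,0],[0,0,0,-1.4,-2.7,11,0]]'
python3 - <<'E'
from h import *
where(); rows(*target(.155,.006)); 
a=snap('top','t2.png',(260,110,460,270),2);b=snap('side','s2.png',(250,90,450,250),2); cv2.imwrite('pics/c2.png',np.hstack([a,b]))
E
```

```text
time: 2.1
ee_pos: [0.4547, -0.0095, 0.208]
tcp_rot: [3.138, -0.554, -0.435]
ft_force: [0.2, -0.1, -0.2]
width: 0.004
t 2.1 along 0.1563 lat -0.0009 h 0.1307 F lid [ 0.06  0.03 -0.28] w 0.004 q [ 0.23 -0.04 -0.62  2.39  0.81  0.54 -1.49]
t 2.1 target [ 0.516  -0.0371  0.103 ] turn [0.15 0.24 0.08] shift cm [ 0.18 -0.13 12.47]
```

View pics/c2.png

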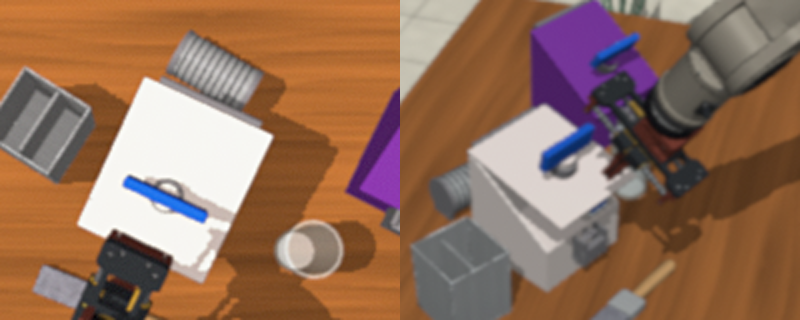

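The fingers are shut and aligned over the lid's front, clear of the paddle (left panel 140,240; right panel 620,165). Now I press along the lid's final normal.

```bash
python3 -m crank '[[0,0,0,0.2,-0.1,2,0],[0,0,0,0.2,-0.1,4,0],[0,0,0,0.2,-0.1,5,0],[0,0,0,0.2,-0.1,6,0],[0,0,0,0.2,-0.1,7,0],[0,0,0,0.2,-0.1,8,0],[0,0,0,0.2,-0.1,8.8,0],[0,0,0,0.2,-0.1,9.6,0],[0,0,0,0.2,-0.1,10.2,0],[0,0,0,0.2,-0.1,10.2,0]]'
python3 - <<'E'
from h import *
where(); rows(*target(.155,.006))
E
```

```text
time: 3.03
ee_pos: [0.5069, -0.0318, 0.1253]
tcp_rot: [3.14, -0.56, -0.435]
ft_force: [-0.1, 0.1, -0.2]
width: 0.005
t 3.03 along 0.1521 lat 0.0010 h 0.0305 F lid [-0.2  -0.01 -0.07] w 0.005 q [ 0.2   0.24 -0.55  2.39  1.38  0.5  -1.99]
t 3.03 target [ 0.516  -0.0371  0.103 ] turn [ 0.06 -0.07  0.04] shift cm [-0.3   0.1   2.45]
```

```bash
python3 -m crank '[[0,0,0,-0.3,0.1,0.6,0],[0,0,0,-0.3,0.1,1.1,0],[0,0,0,-0.3,0.1,1.6,0],[0,0,0,-0.3,0.1,1.9,0],[0,0,0,-0.3,0.1,1.9,0]]'
python3 - <<'E'
from h import *
where()
a=snap('top','t3.png',(260,110,460,270),2);b=snap('side','s3.png',(250,110,450,270),2); cv2.imwrite('pics/c3.png',np.hstack([a,b]))
E
```

```text
time: 3.45
ee_pos: [0.5132, -0.035, 0.1092]
tcp_rot: [3.14, -0.562, -0.434]
ft_force: [-6.2, 1.8, 7.0]
width: 0.004
t 3.45 along 0.1546 lat 0.0007 h 0.0131 F lid [-1.71 -0.97  9.28] w 0.004 q [ 0.2   0.29 -0.54  2.39  1.49  0.51 -2.08]
```

View pics/c3.png

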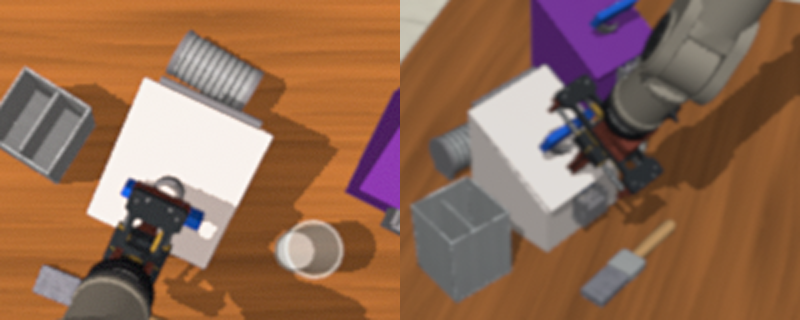

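The lid is almost down and the catch is resisting with 9 N (gripper at left panel 160,210; right panel 600,140), with no contact on the paddle. I press on.

```bash
python3 -m crank '[[0,0,0,0,0,0.3,0],[0,0,0,0,0,0.5,0],[0,0,0,0,0,0.7,0],[0,0,0,0,0,0.9,0],[0,0,0,0,0,0.9,0]]'
python3 - <<'E'
from h import *
where()
E
```

```text
time: 3.97
ee_pos: [0.5182, -0.0371, 0.1024]
tcp_rot: [3.141, -0.563, -0.435]
ft_force: [-0.2, -0.5, -0.3]
width: 0.005
t 3.97 along 0.1536 lat 0.0009 h 0.0045 F lid [-0.12 -0.49 -0.23] w 0.005 q [ 0.2   0.31 -0.54  2.39  1.53  0.51 -2.12]
```

```bash
python3 -m crank '[[0,0,0,0,0,0.2,0],[0,0,0,0,0,0.4,0],[0,0,0,0,0,0.5,0],[0,0,0,0,0,0.5,0]]'
python3 - <<'E'
from h import *
where()
E
```

```text
time: 4.3
ee_pos: [0.5194, -0.0374, 0.1007]
tcp_rot: [3.139, -0.568, -0.432]
ft_force: [-38.9, 8.4, 54.9]
width: 0.006
t 4.3 along 0.1535 lat 0.0012 h 0.0024 F lid [-3.82 -8.87 67.12] w 0.006 q [ 0.2   0.32 -0.54  2.39  1.55  0.52 -2.13]
```

Solid stop after the snap (67 N, below 120). I back off and move over the paddle with the fingers open.

```bash
python3 -m crank '[[0,0,0,0,0,-2,0],[0,0,0,0,0,-5,0],[0,0,0,0,0,-8,4],[0,0,0,0,0,-10.5,6],[0,0,0,1.5,-0.1,-10.5,6],[0,0,0,3.8,-0.1,-10.5,6],[0,0,0,3.8,-0.1,-10.5,6],[0,0,0,3.8,-0.1,-10.5,6]]'
python3 - <<'E'
from h import *
where(); rows(*target(.115,.105))
a=snap('top','t4.png',(260,110,460,270),2);b=snap('side','s4.png',(270,110,400,214),3.0769); cv2.imwrite('pics/c4.png',np.hstack([a,cv2.resize(b,(400,320))]))
E
```

```text
time: 4.97
ee_pos: [0.4983, -0.0263, 0.2104]
tcp_rot: [3.14, -0.569, -0.434]
ft_force: [-0.3, -0.2, -1.1]
width: 0.421
t 4.97 along 0.1155 lat 0.0023 h 0.1080 F lid [-0.7  -0.33 -0.81] w 0.421 q [ 0.26  0.04 -0.59  2.33  0.9   0.52 -1.49]
t 4.97 target [ 0.4992 -0.0293  0.2081] turn [ 0.   -0.62  0.11] shift cm [0.05 0.23 0.31]
```

View pics/c4.png

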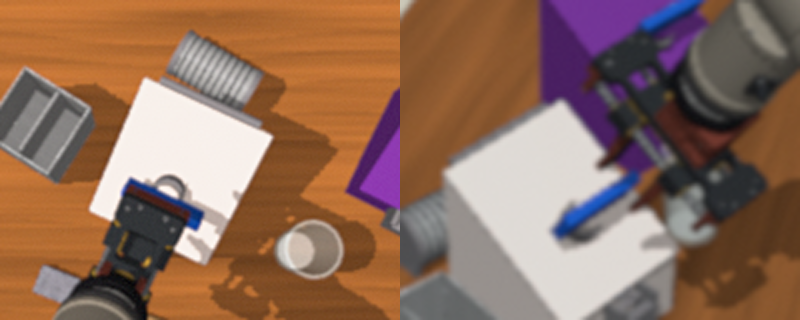

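The lid stays flat and shut, with the paddle free (right panel 595,205) and the fingers above it. I check the predicted paddle position against its blue pixels.

```bash
python3 - <<'E'
from h import *
def proj(n,p):
    c=viewer.camera_model(n); f=200/np.tan(np.radians(c['vfov'])/2); q=R.from_euler('xyz',c['attitude']).as_matrix().T@(p-c['eye']); return (q[:2]/q[2]*f+[c['cx'],c['cy']]).round(1)
for n,f,box in(('side','s4',(310,155,362,192)),('top','t4',(310,190,370,230))):
    im=cv2.imread(f'pics/raw_{f}.png'); c=blobs(im,(100,120,60),(125,255,255),box)
    print(n,cv2.minAreaRect(c),cv2.boxPoints(cv2.minAreaRect(c)).round(1).tolist())
    for lat in(.05,-.05): 
      for al in(.108,.122):
        for h in(.033,.068): print(lat,al,h,proj(n,target(al,h,lat=lat)[0]))
E
```

```text
side ((333.45233154296875, 175.43495178222656), (5.429793357849121, 32.57876205444336), 53.746158599853516) [[318.70001220703125, 182.89999389648438], [345.0, 163.60000610351562], [348.20001220703125, 168.0], [321.8999938964844, 187.3000030517578]]
0.05 0.108 0.033 [317.8 186.5]
0.05 0.108 0.068 [322.5 181.3]
0.05 0.122 0.033 [320.8 190.3]
0.05 0.122 0.068 [325.6 185.2]
-0.05 0.108 0.033 [340.9 171. ]
-0.05 0.108 0.068 [345.9 165.7]
-0.05 0.122 0.033 [343.8 174.6]
-0.05 0.122 0.068 [348.8 169.4]
top ((341.2015075683594, 211.02642822265625), (40.73487091064453, 9.53478717803955), 25.906511306762695) [[320.79998779296875, 206.39999389648438], [325.0, 197.8000030517578], [361.6000061035156, 215.60000610351562], [357.3999938964844, 224.1999969482422]]
0.05 0.108 0.033 [323.7 197.9]
0.05 0.108 0.068 [320.3 203.7]
0.05 0.122 0.033 [321.7 202.7]
0.05 0.122 0.068 [318.1 208.6]
-0.05 0.108 0.033 [361.9 215.6]
-0.05 0.108 0.068 [359.8 222.1]
-0.05 0.122 0.033 [359.6 220.4]
-0.05 0.122 0.068 [357.4 226.9]
```

```bash
python3 -m crank '[[0,-0.6,0,0,0.2,0,7],[0,-0.6,0,0,0.2,0,7],[0,-0.6,0,0,0.2,0,7],[0,-0.6,0,0,0.2,2,7],[0,-0.6,0,0,0.2,4,7],[0,-0.6,0,0,0.2,6,7],[0,-0.6,0,0,0.2,7,7],[0,-0.6,0,0,0.2,7.5,7],[0,-0.6,0,0,0.2,7.5,7]]'
python3 - <<'E'
from h import *
where(); rows(*target(.115,.033))
a=snap('top','t5.png',(260,110,460,270),2);b=snap('side','s5.png',(270,110,400,214),3.0769); cv2.imwrite('pics/c5.png',np.hstack([a,cv2.resize(b,(400,320))]))
E
```

```text
time: 5.82
ee_pos: [0.5319, -0.0448, 0.1442]
tcp_rot: [3.137, -0.554, -0.431]
ft_force: [0.6, -0.9, 0.5]
width: 0.796
t 5.82 along 0.1182 lat -0.0002 h 0.0316 F lid [ 1.01 -0.54 -0.04] w 0.796 q [ 0.23  0.23 -0.53  2.32  1.25  0.48 -1.79]
t 5.82 target [ 0.5338 -0.0454  0.147 ] turn [0.07 0.26 0.27] shift cm [ 0.32 -0.02 -0.14]
```

View pics/c5.png

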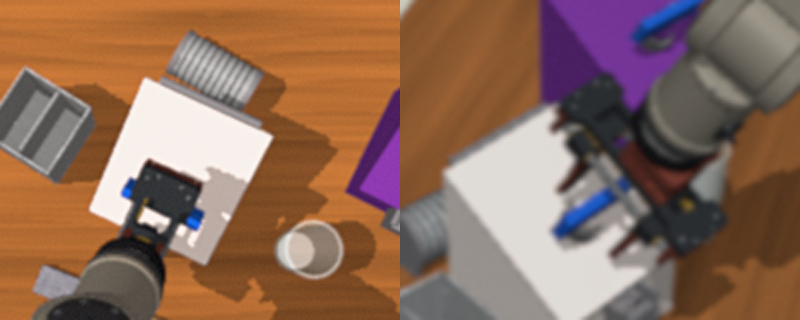

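The paddle lies between the open fingers (right panel 595,205, fingers at 575,180 and 625,245). I adjust slightly and close.

```bash
python3 -m crank '[[0,0.3,0.2,0.3,0,-0.1,5],[0,0.3,0.2,0.3,0,-0.1,4],[0,0.3,0.2,0.3,0,-0.1,3],[0,0.3,0.2,0.3,0,-0.1,2],[0,0.3,0.2,0.3,0,-0.1,1],[0,0.3,0.2,0.3,0,-0.1,0],[0,0.3,0.2,0.3,0,-0.1,0],[0,0.3,0.2,0.3,0,-0.1,0],[0,0.3,0.2,0.3,0,-0.1,0],[0,0.3,0.2,0.3,0,-0.1,0],[0,0.3,0.2,0.3,0,-0.1,0],[0,0.3,0.2,0.3,0,-0.1,0]]'
python3 - <<'E'
from h import *
where()
E
```

```text
time: 6.92
ee_pos: [0.5363, -0.0465, 0.1498]
tcp_rot: [3.141, -0.565, -0.437]
ft_force: [6.2, -2.8, 1.8]
width: 0.16
t 6.92 along 0.1112 lat 0.0001 h 0.0339 F lid [ 6.73  0.12 -2.1 ] w 0.16 q [ 0.23  0.22 -0.52  2.32  1.25  0.49 -1.79]
```

Gripped at 14.1 mm, as expected. Now I pull outwards to about 15 mm.

```bash
python3 -m crank '[[0,0,0,0,0,0,0],[0,0,0,0,0,-0.4,0],[0,0,0,0,0,-0.8,0],[0,0,0,0,0,-1.2,0],[0,0,0,0,0,-1.5,0],[0,0,0,0,0,-1.5,0],[0,0,0,0,0,-1.5,0]]'
python3 - <<'E'
from h import *
where()
b=snap('side','s6.png',(290,130,390,205),5); cv2.imwrite('pics/c6.png',b)
E
```

```text
time: 7.5
ee_pos: [0.5293, -0.0432, 0.1627]
tcp_rot: [-3.141, -0.565, -0.438]
ft_force: [9.8, -1.9, -8.9]
width: 0.16
t 7.5 along 0.1109 lat 0.0001 h 0.0489 F lid [  3.54   2.41 -12.69] w 0.16 q [ 0.24  0.18 -0.54  2.32  1.18  0.49 -1.73]
```

View pics/c6.png

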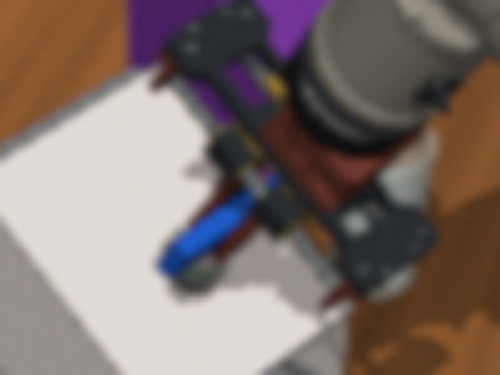

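The stem is hidden by the paddle (190,270 shows only the collar). Travel of 15.0 mm and 12.7 N agree with the spring law (12.5 N at 15 mm), so it is mid-green. I hold for about 1.7 s.

```bash
python3 -m crank '[[0,0,0,0,0,-0.05,0],[0,0,0,0,0,-0.05,0],[0,0,0,0,0,-0.05,0],[0,0,0,0,0,-0.05,0],[0,0,0,0,0,-0.05,0],[0,0,0,0,0,-0.05,0],[0,0,0,0,0,-0.05,0],[0,0,0,0,0,-0.05,0],[0,0,0,0,0,-0.05,0],[0,0,0,0,0,-0.05,0],[0,0,0,0,0,-0.05,0],[0,0,0,0,0,-0.05,0],[0,0,0,0,0,-0.05,0],[0,0,0,0,0,-0.05,0],[0,0,0,0,0,-0.05,0],[0,0,0,0,0,-0.05,0],[0,0,0,0,0,-0.05,0],[0,0,0,0,0,-0.05,0],[0,0,0,0,0,-0.05,0],[0,0,0,0,0,-0.05,0]]'
python3 - <<'E'
from h import *
where(); snap('top','t7.png')
E
```

```text
time: 9.22
ee_pos: [0.5292, -0.0432, 0.1629]
tcp_rot: [-3.141, -0.565, -0.438]
ft_force: [9.1, -2.9, -8.7]
width: 0.155
t 9.22 along 0.1109 lat 0.0001 h 0.0491 F lid [  3.44   1.2  -12.45] w 0.155 q [ 0.24  0.18 -0.54  2.32  1.17  0.49 -1.73]
```

Held steady at 15 mm and 12.5 N. Now I ease it back.

```bash
python3 -m crank '[[0,0,0,0,0,0.2,0],[0,0,0,0,0,0.4,0],[0,0,0,0,0,0.6,0],[0,0,0,0,0,0.8,0],[0,0,0,0,0,1.0,0],[0,0,0,0,0,1.2,0],[0,0,0,0,0,1.4,0],[0,0,0,0,0,1.5,0],[0,0,0,0,0,1.5,0],[0,0,0,0,0,1.5,0]]'
python3 - <<'E'
from h import *
where()
E
```

```text
time: 10.1
ee_pos: [0.5363, -0.0465, 0.1501]
tcp_rot: [-3.141, -0.564, -0.438]
ft_force: [1.5, 0.7, -1.9]
width: 0.155
t 10.1 along 0.1110 lat 0.0001 h 0.0342 F lid [-0.11  1.31 -2.16] w 0.155 q [ 0.24  0.22 -0.52  2.32  1.25  0.48 -1.79]
```

```bash
python3 -m crank '[[0,0,0,0,0,0.03,2.5],[0,0,0,0,0,0.03,3.5],[0,0,0,0,0,0,5],[0,0,0,0,0,0,6],[0,0,0,0,0,0,6.5],[0,0,0,0,0,0,6.5],[0,0,0,0,0,0,6.5],[0,0,0,0,0,0,6.5],[0,0,0,0,0,-2,6.5],[0,0,0,0,0,-4,6.5],[0,0,0,0,0,-6,6.5],[0,0,0,0,0,-8,6.5],[0,0,0,-2,0,-10,6.5],[0,0,0,-5,0,-11,6.5],[0,0,0,-7,0,-12,6.5],[0,0,0,-7,0,-12,6.5],[0,0,0,-7,0,-12,6.5]]'
python3 - <<'E'
from h import *
where()
a=snap('top','t8.png',(260,110,460,270),2);b=snap('side','s8.png',(270,110,400,214),3.0769); cv2.imwrite('pics/c8.png',np.hstack([a,cv2.resize(b,(400,320))]))
c=blobs(cv2.imread('pics/raw_s8.png'),(100,120,60),(125,255,255),(310,155,362,192)); print(cv2.minAreaRect(c))
E
```

```text
time: 11.52
ee_pos: [0.4247, 0.0063, 0.2148]
tcp_rot: [-3.141, -0.566, -0.436]
ft_force: [-0.9, -0.4, -0.1]
width: 0.742
t 11.52 along 0.1815 lat 0.0007 h 0.1544 F lid [-0.56 -0.71  0.28] w 0.742 q [ 0.24 -0.11 -0.7   2.43  0.74  0.55 -1.49]
((333.53900146484375, 175.37136840820312), (5.429793357849121, 32.79380416870117), 53.746158599853516)
```

View pics/c8.png

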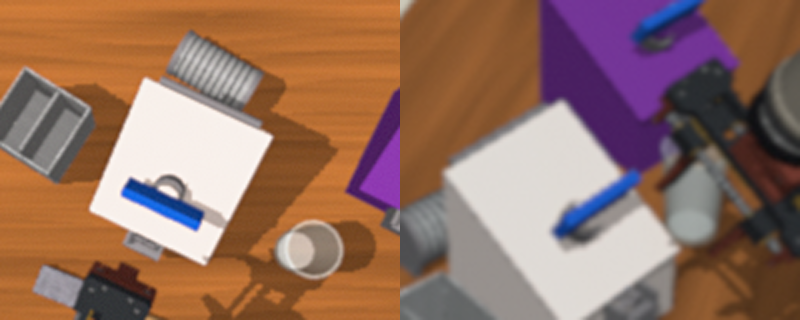

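The lid is flat and shut, with the paddle back at its shut rest pixel (side 333.5,175.4, unchanged). The gripper is clear, and the caddy, filter, tumbler and brush look unmoved. I hand in.

```bash
python3 -c "
from bench import manip; manip.job_done(); print(manip.read_state()['time'])"
```

```text
the job is handed in; nothing more can be done
the job is handed in; nothing more can be done
```

The white tub's lid is snapped shut, the pull test held, and I handed the job in at about 11.5 s, well under the 58 s limit.

- **Pressing:** I pressed with the closed fingers along the lid's shut normal. Resistance reached about 9 N, dropped to about 0 at the snap, then met a solid stop. The stop read 67 N at the wrist, more than needed but under the 120 N limit.
- **Pull test:** I gripped the blue paddle (14 mm across, as given) and pulled it 15.0 mm. The force was about 12.5 N, which matches the spring law. I held it for about 1.7 s, eased it back and let go.
- **Last checks:** The final picture shows the lid flat. The paddle was at the same pixel as before the pull (333.5, 175.4), and the wrist force was about zero, with the gripper clear of everything. The caddy, tumbler, filter, brush and purple tub look unmoved.
- **Not confirmed by eye:** The green mark on the stem was hidden behind the paddle. That it showed green and no red is inferred from the travel and force, which agreed.

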